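# Flip a brake pad over against the edge of an inspection plate

### The job

The brake pad lying lining-down on the bench must be turned over so that its wear can be checked. Do not pick it up: with the fingertips push it against the front edge of the low steel plate, tip it up there, and push it on over so that it ends lying flat on the plate with its dark lining upwards, like the other pad; then leave it, and do not disturb the other pad, the socket, the spray can or the wrench.

Things in the scene. Friction and masses are not known exactly. Their poses are not given: they have to be found in the camera images.
- pad: Loose brake pad to flip, 0.2-0.4 kg, 16 mm thick. Steel backing plate 50 (x) x 110 (y) x 6 mm (136 mm with the 22 mm wide end ears); under it the dark lining 42 x 98 x 10 mm, so the backing overhangs it 4 mm along both long sides, 10 mm above the bench. Origin: centre of lining's lower face; z from lining to backing (up at start). x points to the steel plate, within 0.25 rad, from 30-60 mm short of it
- plate: Flat steel inspection plate fixed to the bench, 150 mm (x) by 440 mm (y), 8 mm high. Origin: centre of its underside, on the bench. Its -x long side is the front edge, nearest the robot; x points away from the robot, turned up to 0.4 rad either way
- plate_edge (a point): Middle of the front upper edge of the steel plate, 8 mm above the bench, 75 mm from the plate's centre; axes as the plate's
- pad_near (a point): Middle of the pad's long side on its -x side (away from the steel plate at the start), half-way through the backing plate's thickness (13 mm above the bench at the start)
- pad_far (a point): The same on the pad's +x side, the one that goes against the steel plate
- pad_left (a point): Outer end of the ear at the pad's +y end, half-way through the backing plate's thickness
- pad_right (a point): Outer end of the ear at the pad's -y end, half-way through the backing plate's thickness
- done_pad: Bystander: a second pad of the same size, already flipped, lying lining-up on the steel plate near one end of it, its length across the plate; 16 mm thick, origin at the centre of its underside, length along its y
- socket: Bystander: steel socket standing on the steel plate near its other end, 34 mm diameter, 38 mm high, origin at the centre of its underside
- can: Bystander: spray can standing on the bench to one side of the plate, 60 mm diameter, 190 mm high, origin at the centre of its underside
- wrench: Bystander: wrench lying on the bench to the other side, 180 mm long along its x

How it is judged:
By the outcome, as a careful person would: the job done as asked, in the order asked, and still so for the second after the job is handed in, with the robot touching nothing.
It also fails if it takes over 38 s, if anything falls off the work surface, if the arm or the gripper's body presses on something with over 40 N, if the wrist force passes 120 N, or if a joint passes its speed limit or range.

### The arm

A 6-joint arm with a two-finger parallel gripper is mounted at the origin on the work surface. World frame = base frame: x ahead of the robot, y to its left, z up, the work surface at z = 0. Lengths are in m, angles in rad, forces in N, time in s.
With the tool pointing down it reaches from about 0.3 to 0.875 m from the base axis. Payload 6.4 kg.
Tool frame: the origin (TCP) lies between the finger pads; the fingertips stand ctrl.tip_reach ahead of it and the grasp point (between the pads) lies 11 mm behind it (ctrl.tip_reach is the distance from the TCP to the fingertips, in m); z points along the fingers, x is the direction in which the jaws open and shut, and the axes are right-handed (so a half turn about z gives the same grasp; the last joint's range is limited). The gripper opens to 85 mm and grips with 20 to 120 N. Pads are 22 mm wide; open, the fingers measure 114 mm over their backs; the gripper's body (76 mm by 85 mm) begins 54 mm behind the grasp point. The pads swing forward as they close: fully open they stand 13 mm farther back than shut.
Start: joints at [-1.386, 0.181, 1.607, -0, 1.354, -0.206], TCP at [0.219, -0.532, 0.239] pointing down, gripper open.
Joint ranges: [-2.99, 2.99], [-0.89, 2.07], [0.3, 2.58], [-1.14, 4.28], [0, 2.63], [-3.12, 3.12]. Speed limits (rad/s): [2.57, 2.57, 3.01, 3.14, 3.14, 3.14].

### API

Orientations are given as a unit quaternion [w, x, y, z].
In Python, from bench import telemetry, viewer, ticket, nets, ctrl gives the robot as it stands.
- The arm moves only by the tool step_arm, never from a script. Its argument "plan" is a list of rows, each a list of 2 entries, a list of its own where there are three numbers: the shift along the tool's x, y, z in m, then the turn, a rotation vector about the tool's x, y, z in degrees. A call has 1 to 5 rows; each row is the pose to reach, as a shift and turn from the pose commanded when the call began, along the tool's axes at that moment; what a row does not reach only later rows make up. A row lasts 1/10 s, in which the tool goes at most 50 mm and 8.59 degrees, less where a joint would pass 70% of its speed; a pose out of reach is approached as far as the arm can. A call with a gripper value outside its range is refused whole. "fingers" is the opening in per cent of the stroke, from 0 (shut) to 100 (fully open), set as the call begins (left out, the last holds). The fingers move at their own pace and stop on an object; the grip force is fixed at half the most. Time passes only in rows, so rows that repeat a pose let the fingers close. It gives the time, the measured TCP pose, the force and the opening at its end, in the units of the state.
- telemetry.get_obs(): the state, without advancing time (a new reading comes with each control period).
- viewer.camera(name): name is "scene" or "top" or "wrist"; returns the picture (384x512x3 uint8, red, green, blue); there is no depth.
- viewer.get_calibration(name): a dict with "K" (3x3 intrinsics, pixels), "origin" and "orientation" of the camera in the world. Camera axes: x right, y up, looking along -z (the intrinsics and any distortion apply to the point x, -y, -z); pixel columns grow to the right and rows downward; lengths in m; the calibration is good to about 2 mm. A picture is of the moment at which its call begins: read the wrist's pose just before it. get_calibration takes no time and is no camera call; for the wrist camera it gives the pose at the moment of the call.
- ticket.hand_in(): hands the job in, once; it reports no verdict.
Trained networks look in the newest picture that a camera, given by its name, has taken for a name from the list of things; names that differ only in an ending like _2 or _b are one class to them, and where a whole thing is asked for, a point or a joint stands for the part that bears it (a point fixed in the world has none). Each returns a list of dicts, best first, with "score" (0 to 1); they miss things now and then, are a little off and sometimes report something else, mostly with a low value. They report only what shows in the picture. A call takes as long as a camera call.
- nets.boxes_of(thing, camera): "extent" ([left, top, right, bottom] in pixels, round what is visible of it).
The state is a dict: "time_s": time; "q": joint angles; "dq": joint speeds; "joint_efforts": joint torques, N m; "eef_pos": TCP position; "eef_rot": TCP orientation; "wrist_force": force on the tool from outside, world axes, zero at the start; "torque": the same for the moment, N m; "opening": opening from 0.0 (shut) to 1.0 (fully open).
Only numpy, scipy, OpenCV 4.12 (cv2) and the standard library are available. Lean on these libraries where they do the work, as an engineer would, in place of code of your own. Each camera call takes 0.05 s, during which the arm holds its last target.

## Working session

There is one attempt and no reset: what is moved stays moved. The work goes in short steps, Python scripts to look and compute and a tool call to move; the robot and the scene stay as the last step left them, time stands still between calls to the robot, and variables do not carry over. Pictures are saved under pics/ and viewed, and the job is handed in when it is done.

Besides the shell and the picture viewer there is one more tool, called in YAML: its name, and indented under it one key for each argument. step_arm: Moves the arm, as the interface text tells. Its arguments: {"type":"object","properties":{"plan":{"type":"array"},"fingers":{"type":"number"}},"required":["plan"]}

```bash
ls; mkdir -p pics
python3 - <<'E'
from bench import telemetry, viewer, ticket, nets, ctrl
import cv2,json
print(telemetry.get_obs()); print(ctrl.tip_reach)
for c in ["scene","top"]:
    im=viewer.camera(c); cv2.imwrite(f"pics/{c}0.png",im[:,:,::-1])
    k=viewer.get_calibration(c); print(c,k)
    for t in ["pad","plate","done_pad","socket","can","wrench","plate_edge","pad_near","pad_far","pad_left","pad_right"]:
        try: print(t,[(round(d['score'],2),[round(x) for x in d['extent']]) for d in nets.boxes_of(t,c)[:3]])
        except Exception as e: print(t,e)
        if c=="scene" and t=="can":break
E
```

```text
pics
{'time_s': 0.0, 'q': array([-1.38633808e+00,  1.81546964e-01,  1.60799687e+00,  1.11286223e-05,
        1.35377382e+00, -2.06265588e-01]), 'dq': array([ 0.00073144,  0.00211756,  0.00071126,  0.00059787, -0.00200907,
        0.00157506]), 'joint_efforts': array([-6.54406995e-04, -4.44873941e+01, -3.51337123e+01, -4.27032428e-04,
        8.91941978e-03,  5.74798278e-06]), 'eef_pos': array([ 0.21893251, -0.53112144,  0.23838618]), 'eef_rot': array([-6.20291467e-04,  8.30919536e-01, -5.56391931e-01, -5.99309288e-04]), 'wrist_force': array([0.23393432, 0.37193393, 0.18410008]), 'torque': array([-0.00814975,  0.02188786,  0.00220886]), 'opening': 0.996218667383921}
0.008
scene {'K': array([[346.90014226,   0.        , 251.3641815 ],
       [  0.        , 346.90014226, 193.8637401 ],
       [  0.        ,   0.        ,   1.        ]]), 'origin': array([ 1.14456697, -0.4698841 ,  0.7467522 ]), 'orientation': array([0.84728593, 0.34698335, 0.15596306, 0.37065432])}
pad [(0.68, [173, 186, 212, 215])]
plate [(0.9, [144, 179, 299, 305]), (0.45, [171, 255, 190, 278])]
done_pad [(0.61, [250,
[... 202 characters left out ...]
 421.92851418, 196.14818167],
       [  0.        ,   0.        ,   1.        ]]), 'origin': array([ 0.42391583, -0.01849858,  1.59394347]), 'orientation': array([ 0.71044161,  0.04899625, -0.04937111, -0.70031035])}
pad [(0.78, [262, 228, 300, 242])]
plate [(0.63, [222, 171, 345, 215])]
done_pad [(0.69, [219, 188, 256, 202])]
socket [(0.6, [321, 182, 327, 192])]
can [(0.66, [360, 196, 392, 223]), (0.53, [260, 226, 302, 243])]
wrench [(0.49, [112, 191, 132, 232])]
plate_edge [(0.65, [222, 173, 340, 215]), (0.39, [264, 226, 299, 240])]
pad_near [(0.93, [263, 228, 299, 241])]
pad_far [(0.71, [264, 227, 300, 244])]
pad_left [(0.56, [262, 230, 298, 240])]
pad_right [(0.55, [262, 230, 300, 243])]
```

Run:
```python
import cv2
a=cv2.imread("pics/top0.png"); cv2.imwrite("pics/top0z.png",cv2.resize(a[150:270,200:400],None,fx=4,fy=4,interpolation=cv2.INTER_CUBIC))
a=cv2.imread("pics/scene0.png"); cv2.imwrite("pics/scene0z.png",cv2.resize(a[160:320,120:320],None,fx=4,fy=4,interpolation=cv2.INTER_CUBIC)[:600])
```

```text
(no output)
```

View pics/top0.png

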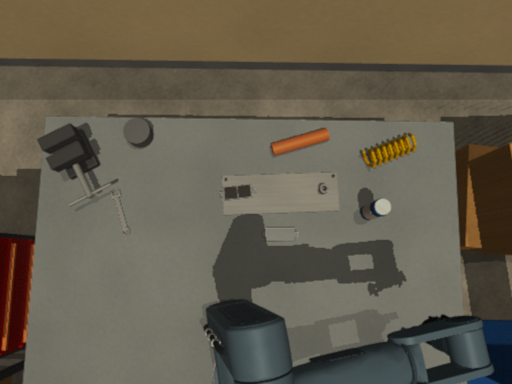

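View pics/top0z.png

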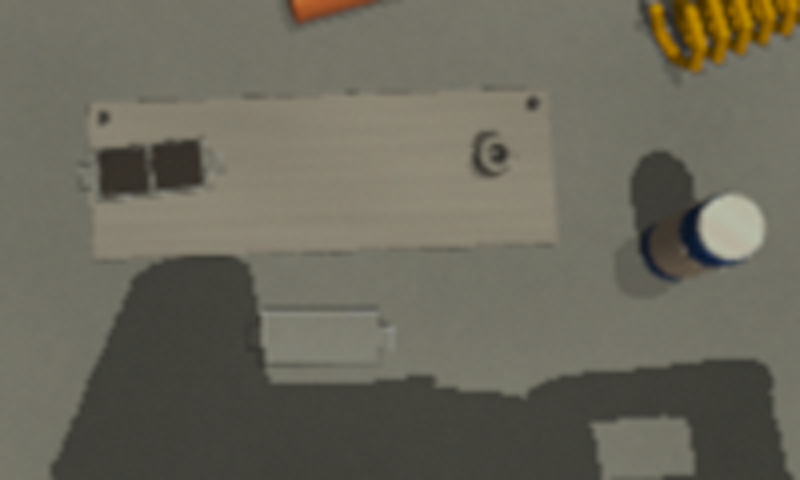

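View pics/scene0z.png

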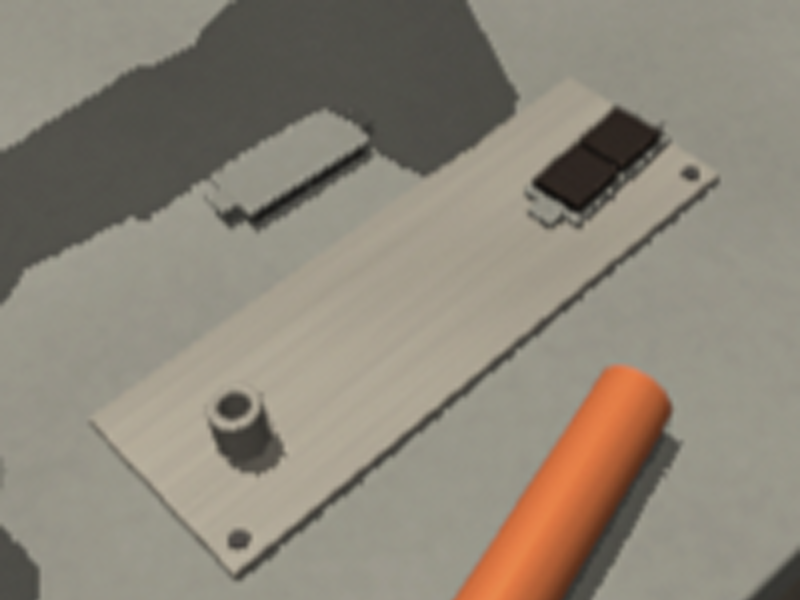

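```bash
cat > h.py <<'E'
import numpy as np, cv2
from scipy.spatial.transform import Rotation as R
def rot(q): return R.from_quat([q[1],q[2],q[3],q[0]])
def px2w(cal,uv,z):
    K=cal["K"]; d=np.array([(uv[0]-K[0,2])/K[0,0],-(uv[1]-K[1,2])/K[1,1],-1.])
    d=rot(cal["orientation"]).apply(d); o=np.array(cal["origin"]); return o+d*(z-o[2])/d[2]
def w2px(cal,p):
    c=rot(cal["orientation"]).inv().apply(np.asarray(p)-cal["origin"]); K=cal["K"]
    return np.array([K[0,2]+K[0,0]*c[0]/-c[2],K[1,2]-K[1,1]*c[1]/-c[2]])
E
python3 - <<'E'
from h import *
from bench import viewer,telemetry
c=viewer.get_calibration("top"); s=viewer.get_calibration("scene")
f=lambda x,y:((x+.5)/4-.5+200,(y+.5)/4-.5+150)
g=lambda x,y:((x+.5)/4-.5+120,(y+.5)/4-.5+160)
np.set_printoptions(precision=4,suppress=True)
print("top plate FL FR BR BL");P=[px2w(c,f(*p),.008)[:2] for p in [(95,260),(556,244),(549,90),(91,103)]];print(P,[np.linalg.norm(P[i]-P[i-1]) for i in range(4)])
print("scene plate FL FR BR BL");P=[px2w(s,g(*p),.008)[:2] for p in [(570,78),(92,422),(237,578),(718,180)]];print(P,[np.linalg.norm(P[i]-P[i-1]) for i in range(4)])
print("top pad back FL FR NR NL");P=[px2w(c,f(*p),.016)[:2] for p in [(261,307),(379,307),(384,365),(264,367)]];print(P,[np.linalg.norm(P[i]-P[i-1]) for i in range(4)])
print([px2w(c,f(*p),.016)[:2] for p in [(391,336),(250,336)]])
print("scene pad far L, R",[px2w(s,g(*p),.016)[:2] for p in [(370,140),(248,207),(325,110)]])
print("tool axes",rot(telemetry.get_obs()['eef_rot']).as_matrix())
print(telemetry.get_obs()['time_s'])
E
```

```text
top plate FL FR BR BL
[array([0.5742, 0.0893]), array([ 0.5957, -0.3457]), array([ 0.7437, -0.3411]), array([0.7247, 0.0967])] [np.float64(0.150624875166135), np.float64(0.43555680135846897), np.float64(0.14809686825401083), np.float64(0.43823502023307787)]
scene plate FL FR BR BL
[array([0.5775, 0.0898]), array([ 0.6016, -0.3468]), array([ 0.7504, -0.3396]), array([0.7293, 0.0929])] [np.float64(0.15179731897387122), np.float64(0.437260062667153), np.float64(0.14894198839986084), np.float64(0.43303332066074934)]
top pad back FL FR NR NL
[array([ 0.5316, -0.0674]), array([ 0.5332, -0.1777]), array([ 0.4793, -0.1824]), array([ 0.4759, -0.0708])] [np.float64(0.05585350663852759), np.float64(0.11031807218499341), np.float64(0.054090581667720565), np.float64(0.11167994995348891)]
[array([ 0.5063, -0.1889]), array([ 0.5044, -0.0574])]
scene pad far L, R [array([ 0.5313, -0.0713]), array([ 0.5251, -0.1756]), array([ 0.4829, -0.0765])]
tool axes [[ 0.3809 -0.9246  0.    ]
 [-0.9246 -0.3809 -0.0001]
 [ 0.0001  0.     -1.    ]]
0.9
```

```bash
cat >> h.py <<'E'
def target_rot(yaw,a):
    # yaw of push dir (rad), a tip-forward tilt deg
    X=np.array([np.sin(yaw),-np.cos(yaw),0]); f=np.array([np.cos(yaw),np.sin(yaw),0])
    Z=f*np.sin(np.radians(a))-np.array([0,0,1])*np.cos(np.radians(a))
    return R.from_matrix(np.array([X,np.cross(Z,X),Z]).T)
def delta(p0,r0,p1,r1):
    return np.round(r0.inv().apply(np.asarray(p1)-p0),4), np.round(np.degrees((r0.inv()*r1).as_rotvec()),2)
E
python3 - <<'E'
from h import *
from bench import telemetry
o=telemetry.get_obs()
print(delta(o['eef_pos'],rot(o['eef_rot']),[.40,-.12,.20],target_rot(.052,0)))
E
```

```text
(array([-0.3117, -0.3241,  0.0393]), array([ 0.  , -0.  , 19.41]))
```

step_arm:
  plan:
    - [[-0.3117,-0.3241,0.0393],[0,0,19.4]]
    - [[-0.3117,-0.3241,0.0393],[0,0,19.4]]
    - [[-0.3117,-0.3241,0.0393],[0,0,19.4]]
    - [[-0.3117,-0.3241,0.0393],[0,0,19.4]]
    - [[-0.3117,-0.3241,0.0393],[0,0,19.4]]
  fingers: 50

```text
time_s: 1.4
eef_pos: [0.3196, -0.3019, 0.2175]
eef_rot: [-0.0, 0.725, -0.689, 0.0]
wrist_force: [1.4, -0.3, -0.1]
opening: 0.502
```

Run:
```python
from h import *
from bench import telemetry,ctrl
o=telemetry.get_obs();print(o['eef_pos'],o['dq'],ctrl.tip_reach)
print(delta(o['eef_pos'],rot(o['eef_rot']),[.40,-.12,.20],target_rot(.052,0)))
```

```text
[ 0.31964401 -0.30193116  0.2174718 ] [ 0.91514295 -0.42433989  0.47224911  0.00308892 -0.05929442  0.90460517] 0.008
(array([-0.1776, -0.0896,  0.0174]), array([-0.03, -0.02, -0.03]))
```

step_arm:
  plan:
    - [[-0.16,-0.08,0.015],[0,0,0]]
    - [[-0.16,-0.08,0.015],[0,0,0]]
    - [[-0.16,-0.08,0.015],[0,0,0]]
    - [[-0.16,-0.08,0.015],[0,0,0]]
    - [[-0.16,-0.08,0.015],[0,0,0]]

```text
time_s: 1.9
eef_pos: [0.3914, -0.1364, 0.2023]
eef_rot: [-0.0, 0.727, -0.687, -0.0]
wrist_force: [-0.6, -0.7, -0.3]
opening: 0.5
```

Run:
```python
from h import *
from bench import telemetry,viewer
c=viewer.get_calibration("wrist");im=viewer.camera("wrist");print(c)
import pickle;pickle.dump(c,open("w1.pkl","wb"))
cv2.imwrite("pics/w1.png",im[:,:,::-1])
o=telemetry.get_obs();print(o['time_s'],o['eef_pos'],o['wrist_force'])
print(rot(o['eef_rot']).inv().apply(c['origin']-o['eef_pos']))
```

```text
{'K': array([[273.01010007,   0.        , 258.08669294],
       [  0.        , 273.01010007, 191.27614195],
       [  0.        ,   0.        ,   1.        ]]), 'origin': array([ 0.47679736, -0.13142373,  0.33693   ]), 'orientation': array([ 0.71698408, -0.12095675,  0.11423923, -0.67694364])}
1.95 [ 0.39117438 -0.13812437  0.20253807] [-0.14527521  0.11490603 -0.00510499]
[-0.00185744 -0.08587229 -0.13438707]
```

View pics/w1.png

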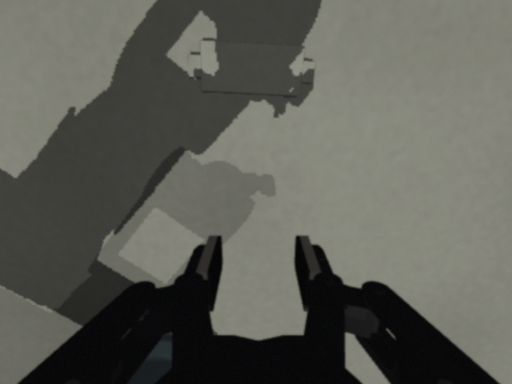

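Run:
```python
import cv2,numpy as np
a=cv2.imread("pics/w1.png")[25:115,170:340]
g=cv2.resize(a,None,fx=4,fy=4,interpolation=cv2.INTER_CUBIC).astype(float)
g=255*(np.clip(g,0,255)/255)**.45
cv2.imwrite("pics/w1z.png",g.astype(np.uint8))
```

```text
(no output)
```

View pics/w1z.png

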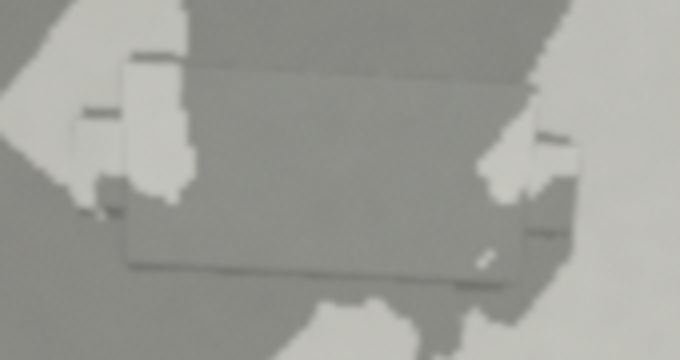

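Run:
```python
from h import *
import pickle;c=pickle.load(open("w1.pkl","rb"))
np.set_printoptions(precision=4,suppress=True)
f=lambda p:((p[0]+.5)/4-.5+170,(p[1]+.5)/4-.5+25)
P=np.array([px2w(c,f(p),.016)[:2] for p in [(126,58),(537,86),(516,283),(126,264)]])
print(P,[np.linalg.norm(P[i]-P[i-1]) for i in range(4)],P.mean(0))
for i,j in [(0,1),(3,2)]:
    d=P[i]-P[j]; print(np.degrees(np.arctan2(-d[0],d[1])))
print(np.array([px2w(c,f(p),.016)[:2] for p in [(78,162),(576,180)]]))
```

```text
[[ 0.5298 -0.0689]
 [ 0.5294 -0.1766]
 [ 0.4805 -0.1762]
 [ 0.4792 -0.0683]] [np.float64(0.05050635657929762), np.float64(0.10768334889148945), np.float64(0.04891053372158808), np.float64(0.10791186676738841)] [ 0.5047 -0.1225]
-0.1823819503524192
0.6643114988490332
[[ 0.5042 -0.0558]
 [ 0.5075 -0.1896]]
```

Run:
```python
from h import *
from bench import telemetry,viewer
c=viewer.get_calibration("wrist");o=telemetry.get_obs();r=rot(o['eef_rot'])
for y in (-.011,.011):
  for z in (-.005,0,.004,.008):
    print(y,z,[w2px(c,o['eef_pos']+r.apply([x,y,z])).round(1) for x in (-.0212,.0212)])
a=cv2.imread("pics/w1.png")[220:320,160:350]
g=cv2.resize(a,None,fx=4,fy=4,interpolation=cv2.INTER_CUBIC).astype(float)
cv2.imwrite("pics/w1f.png",(255*(np.clip(g,0,255)/255)**.4).astype(np.uint8))
```

```text
-0.011 -0.005 [array([218.8, 243. ]), array([297.6, 243. ])]
-0.011 0 [array([220. , 238.5]), array([296.3, 238.4])]
-0.011 0.004 [array([220.9, 235. ]), array([295.4, 235. ])]
-0.011 0.008 [array([221.8, 231.7]), array([294.5, 231.7])]
0.011 -0.005 [array([220.6, 277.4]), array([295.7, 277.4])]
0.011 0 [array([221.7, 272. ]), array([294.6, 272. ])]
0.011 0.004 [array([222.6, 268. ]), array([293.7, 267.9])]
0.011 0.008 [array([223.4, 264.1]), array([292.9, 264. ])]
```

View pics/w1f.png

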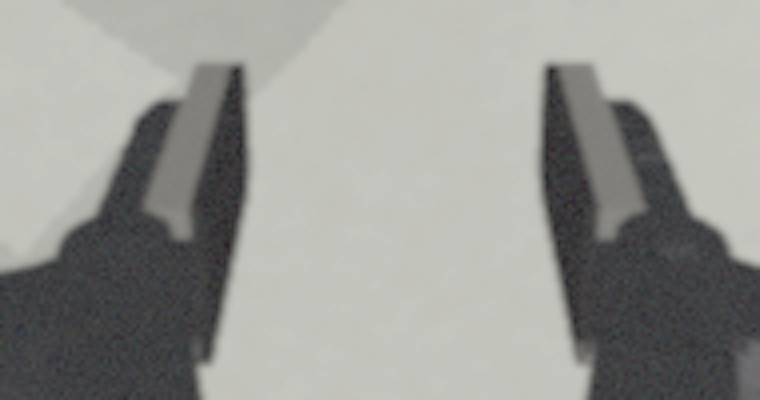

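```bash
cat >> h.py <<'E'
YAW=.052
F_=np.array([np.cos(YAW),np.sin(YAW),0]);N_=np.array([-np.sin(YAW),np.cos(YAW),0])
def tcp_from_tip(s,z,a,t=.003,l=-.1486):
    "tip front corner at forward s, height z -> TCP world"
    A=np.radians(a);u=np.array([0,0,1.])
    tip=F_*s+N_*l+u*z
    return tip-.011*(F_*np.cos(A)+u*np.sin(A))-t*(F_*np.sin(A)-u*np.cos(A))
def tip_now(o,t=.003):
    p=o['eef_pos']+rot(o['eef_rot']).apply([0,-.011,t]); b=o['eef_pos']+rot(o['eef_rot']).apply([0,.011,t])
    Z=rot(o['eef_rot']).as_matrix()[:,2]
    return dict(s=round(F_@p,4),l=round(N_@p,4),z=round(p[2],4),zb=round(b[2],4),a=round(np.degrees(np.arctan2(F_@Z,-Z[2])),2),f=[round(o['wrist_force']@F_,1),round(o['wrist_force']@N_,1),round(o['wrist_force'][2],1)],tm=o['time_s'])
def go(s,z,a,l=-.1486):
    from bench import telemetry
    o=telemetry.get_obs(); print(tip_now(o)); d=delta(o['eef_pos'],rot(o['eef_rot']),tcp_from_tip(s,z,a,l=l),target_rot(YAW,a)); print("shift",d[0].tolist(),"turn",d[1].tolist())
E
python3 - <<'E'
from h import *
go(.455,.032,20)
E
```

```text
{'s': np.float64(0.3945), 'l': np.float64(-0.1582), 'z': np.float64(0.1995), 'zb': np.float64(0.1995), 'a': np.float64(0.0), 'f': [np.float64(-0.1), np.float64(0.1), np.float64(-0.0)], 'tm': 1.95}
shift [-0.0094, -0.0602, 0.1715] turn [20.0, 0.04, 0.24]
```

step_arm:
  plan:
    - [[-0.0094,-0.0602,0.1715],[20,0,0.2]]
    - [[-0.0094,-0.0602,0.1715],[20,0,0.2]]
    - [[-0.0094,-0.0602,0.1715],[20,0,0.2]]
    - [[-0.0094,-0.0602,0.1715],[20,0,0.2]]
    - [[-0.0094,-0.0602,0.1715],[20,0,0.2]]

```text
time_s: 2.45
eef_pos: [0.4469, -0.1256, 0.0259]
eef_rot: [-0.125, 0.713, -0.681, 0.114]
wrist_force: [-1.1, 0.7, 0.4]
opening: 0.502
```

Run:
```python
from h import *
from bench import viewer
im=viewer.camera("wrist");cv2.imwrite("pics/w2.png",im[:,:,::-1])
im=viewer.camera("scene");cv2.imwrite("pics/s2.png",cv2.resize(im[120:300,100:340,::-1],None,fx=3,fy=3))
go(.455,.012,20)
```

```text
{'s': np.float64(0.4542), 'l': np.float64(-0.1511), 'z': np.float64(0.0319), 'zb': np.float64(0.0244), 'a': np.float64(19.92), 'f': [np.float64(0.5), np.float64(-0.3), np.float64(1.1)], 'tm': 2.55}
shift [-0.0025, 0.0061, 0.019] turn [0.08, 0.01, -0.23]
```

View pics/w2.png

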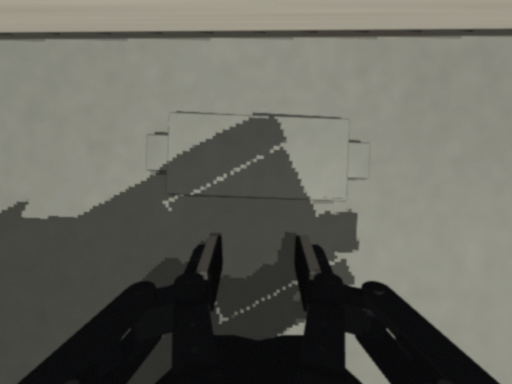

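View pics/s2.png

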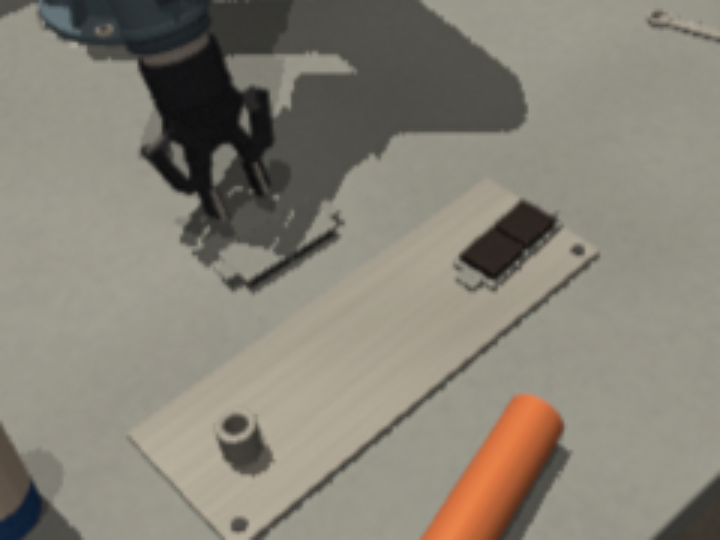

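step_arm:
  plan:
    - [[0,0.006,0.018],[0,0,0]]
    - [[0,0.006,0.018],[0,0,0]]
    - [[0,0.0063,0.019],[0,0,0]]
    - [[0,0.0063,0.019],[0,0,0]]

```text
time_s: 2.95
eef_pos: [0.4521, -0.1282, 0.0129]
eef_rot: [-0.126, 0.713, -0.679, 0.121]
wrist_force: [0.5, 0.5, 0.6]
opening: 0.497
```

Run:
```python
from h import *
import sys
c=None
go(.455,.010,20)
```

```text
{'s': np.float64(0.4562), 'l': np.float64(-0.1515), 'z': np.float64(0.0139), 'zb': np.float64(0.0063), 'a': np.float64(20.15), 'f': [np.float64(0.5), np.float64(0.4), np.float64(0.6)], 'tm': 2.95}
shift [-0.0029, 0.0025, 0.0032] turn [-0.15, -0.16, -0.14]
```

step_arm:
  plan:
    - [[0,0,0],[0,0,0]]
    - [[0,0.0005,0.0014],[0,0,0]]
    - [[0,0.001,0.0028],[0,0,0]]
    - [[0,0.001,0.0028],[0,0,0]]

```text
time_s: 3.35
eef_pos: [0.4513, -0.1273, 0.0083]
eef_rot: [-0.126, 0.713, -0.679, 0.12]
wrist_force: [-0.4, 0.2, 4.5]
opening: 0.502
```

Run:
```python
from h import *
go(.455,.009,20)
```

```text
{'s': np.float64(0.4555), 'l': np.float64(-0.1506), 'z': np.float64(0.0092), 'zb': np.float64(0.0017), 'a': np.float64(20.03), 'f': [np.float64(-0.4), np.float64(0.2), np.float64(4.5)], 'tm': 3.35}
shift [-0.002, 0.0005, 0.0] turn [-0.03, -0.05, -0.18]
```

step_arm:
  plan:
    - [[-0.002,-0.0113,0.0032],[0,0,0]]
    - [[-0.002,-0.021,0.0066],[0,0,0]]
    - [[-0.002,-0.031,0.0102],[0,0,0]]
    - [[-0.002,-0.041,0.0139],[0,0,0]]
    - [[-0.002,-0.05,0.0171],[0,0,0]]

```text
time_s: 3.85
eef_pos: [0.5044, -0.1223, 0.0087]
eef_rot: [-0.126, 0.713, -0.679, 0.119]
wrist_force: [-1.5, 0.1, -1.2]
opening: 0.501
```

```bash
sed -i 's/t=.003/t=.0048/g' h.py
python3 - <<'E'
from h import *
from bench import viewer,telemetry
go(.528,.0083,20)
im=viewer.camera("wrist");cv2.imwrite("pics/w3.png",im[:,:,::-1])
E
```

```text
{'s': np.float64(0.5093), 'l': np.float64(-0.1484), 'z': np.float64(0.008), 'zb': np.float64(0.0005), 'a': np.float64(19.97), 'f': [np.float64(-1.5), np.float64(0.1), np.float64(-1.2)], 'tm': 3.85}
shift [0.0002, -0.0177, 0.0061] turn [0.03, -0.0, -0.17]
```

View pics/w3.png

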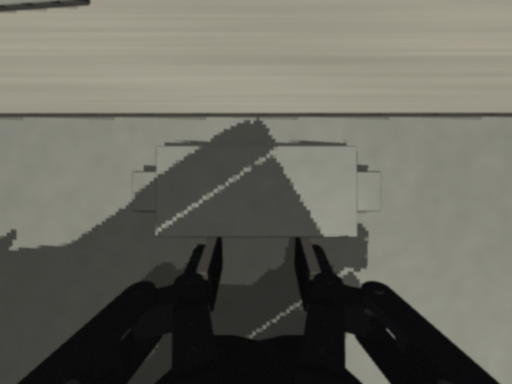

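step_arm:
  plan:
    - [[0,-0.008,0.0029],[0,0,0]]
    - [[0,-0.0155,0.0056],[0,0,0]]
    - [[0,-0.0175,0.0063],[0,0,0]]
    - [[0,-0.0194,0.007],[0,0,0]]
    - [[0,-0.0213,0.0077],[0,0,0]]

```text
time_s: 4.4
eef_pos: [0.5262, -0.1213, 0.009]
eef_rot: [-0.126, 0.713, -0.679, 0.119]
wrist_force: [-3.2, -0.5, 1.3]
opening: 0.498
```

Run:
```python
from h import *
from bench import viewer,telemetry
go(.535,.0083,20)
im=viewer.camera("wrist");cv2.imwrite("pics/w4.png",im[:,:,::-1])
```

```text
{'s': np.float64(0.5311), 'l': np.float64(-0.1486), 'z': np.float64(0.0082), 'zb': np.float64(0.0007), 'a': np.float64(19.98), 'f': [np.float64(-3.2), np.float64(-0.4), np.float64(1.3)], 'tm': 4.4}
shift [0.0001, -0.0037, 0.0013] turn [0.02, -0.02, -0.19]
```

View pics/w4.png

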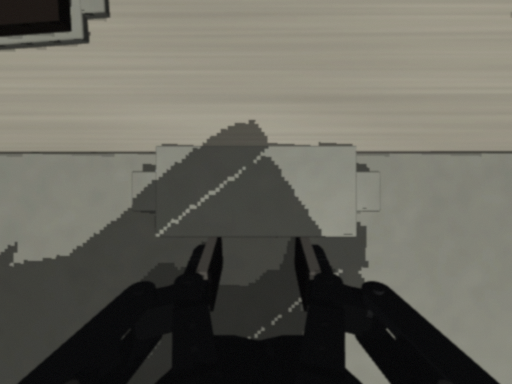

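step_arm:
  plan:
    - [[0,-0.0009,0.0003],[0,0,0]]
    - [[0,-0.0019,0.0007],[0,0,0]]
    - [[0,-0.0028,0.001],[0,0,0]]

```text
time_s: 4.75
eef_pos: [0.5286, -0.1211, 0.0088]
eef_rot: [-0.126, 0.713, -0.679, 0.119]
wrist_force: [-8.3, -2.4, 3.0]
opening: 0.501
```

Run:
```python
from h import *
go(.535,.0083,20)
```

```text
{'s': np.float64(0.5336), 'l': np.float64(-0.1485), 'z': np.float64(0.0081), 'zb': np.float64(0.0006), 'a': np.float64(19.93), 'f': [np.float64(-8.4), np.float64(-2.0), np.float64(3.0)], 'tm': 4.75}
shift [0.0002, -0.0014, 0.0003] turn [0.07, -0.0, -0.17]
```

```bash
cat >> h.py <<'E'
SE=.579
def padpose(th):
    "world (s,z) mapping of pad point"
    T=np.radians(th);c,s=np.cos(T),np.sin(T)
    rt=lambda p:np.array([p[0]*c+p[1]*s,p[1]*c-p[0]*s])
    if 10*c-4*s>8 and th<30: ref=np.array([21,0]);pos=np.array([SE*1e3-8*np.tan(T),0])
    elif th<=68: ref=np.array([25,10]);pos=np.array([SE*1e3+4/c,8])
    elif th<=90: ref=np.array([25,10]);pos=np.array([SE*1e3+10.7,8])
    else: ref=np.array([25,16]);pos=np.array([SE*1e3+16.7,8])
    return lambda p:(pos+rt(np.array(p)-ref))/1e3
def tilt(th): return 20-th*30/90 if th<=90 else -10-(th-90)*.6
def tipfor(th,d=None,pre=.5):
    a=tilt(th);psi=np.radians(a+th)
    if d is None: d=1.9+1.1*min(th/40,1)
    p=np.array([-25,10])+d*np.array([np.sin(psi),-np.cos(psi)])
    # preload along face normal (into the pad): (cos psi, sin psi)
    p=p+pre*np.array([np.cos(psi),np.sin(psi)])
    return padpose(th)(p),a
def plan(ths,dl=0,**k):
    from bench import telemetry
    o=telemetry.get_obs(); print(tip_now(o))
    for th in ths:
        (s,z),a=tipfor(th,**k)
        d=delta(o['eef_pos'],rot(o['eef_rot']),tcp_from_tip(s,z,a),target_rot(YAW,a)); print(th,"tip",round(s,4),round(z,4),round(a,1),"|",[d[0].tolist(),d[1].tolist()])
E
python3 - <<'E'
from h import *
plan([0,4,8,12,16,20,25,30,40,60,80,90,100,105])
E
```

```text
{'s': np.float64(0.5336), 'l': np.float64(-0.1485), 'z': np.float64(0.0081), 'zb': np.float64(0.0006), 'a': np.float64(19.93), 'f': [np.float64(-8.4), np.float64(-2.0), np.float64(3.0)], 'tm': 4.75}
0 tip 0.5341 0.0084 20.0 | [[0.0002, -0.0006, -0.0001], [0.07, -0.0, -0.17]]
4 tip 0.5344 0.0114 18.7 | [[0.0002, -0.002, -0.0031], [-1.26, 0.0, -0.17]]
8 tip 0.5348 0.0144 17.3 | [[0.0001, -0.0036, -0.0061], [-2.59, 0.0, -0.17]]
12 tip 0.5355 0.0173 16.0 | [[0.0001, -0.0053, -0.0088], [-3.93, 0.01, -0.17]]
16 tip 0.5363 0.0202 14.7 | [[0.0001, -0.0072, -0.0114], [-5.26, 0.01, -0.17]]
20 tip 0.5373 0.0229 13.3 | [[0.0001, -0.0092, -0.0139], [-6.59, 0.01, -0.17]]
25 tip 0.5391 0.0267 11.7 | [[0.0001, -0.0124, -0.0172], [-8.26, 0.01, -0.17]]
30 tip 0.5413 0.0304 10.0 | [[0.0001, -0.0159, -0.0202], [-9.93, 0.01, -0.17]]
40 tip 0.5468 0.0372 6.7 | [[0.0001, -0.0238, -0.0253], [-13.26, 0.02, -0.17]]
60 tip 0.5625 0.0483 0.0 | [[0.0, -0.0432, -0.0314], [-19.93, 0.03, -0.17]]
80 tip 0.5812 0.0542 -6.7 | [[-0.0, -0.0638, -0.0316], [-26.59, 0.04, -0.17]]
90 tip 0.5897 0.055 -10.0 | [[-0.0001, -0.0726, -0.0298], [-29.93, 0.04, -0.17]]
100 tip 0.5981 0.0553 -16.0 | [[-0.0001, -0.0817, -0.0279], [-35.93, 0.05, -0.17]]
105 tip 0.6023 0.0548 -19.0 | [[-0.0001, -0.0861, -0.0264], [-38.93, 0.06, -0.17]]
```

```bash
cat >> h.py <<'E'
def tilt(th): return 20 if th<=30 else (20-(th-30)*.5 if th<=90 else -10-(th-90)*.6)
E
python3 - <<'E'
from h import *
plan([0,3,6,9,12,15,20],pre=1.2)
E
```

```text
{'s': np.float64(0.5336), 'l': np.float64(-0.1485), 'z': np.float64(0.0081), 'zb': np.float64(0.0006), 'a': np.float64(19.93), 'f': [np.float64(-8.4), np.float64(-2.0), np.float64(3.0)], 'tm': 4.75}
0 tip 0.5348 0.0086 20 | [[0.0002, -0.0013, -0.0001], [0.07, -0.0, -0.17]]
3 tip 0.535 0.0109 20 | [[0.0002, -0.0023, -0.0022], [0.07, -0.0, -0.17]]
6 tip 0.5353 0.0132 20 | [[0.0001, -0.0034, -0.0043], [0.07, -0.0, -0.17]]
9 tip 0.5357 0.0155 20 | [[0.0001, -0.0046, -0.0062], [0.07, -0.0, -0.17]]
12 tip 0.5363 0.0177 20 | [[0.0001, -0.0058, -0.0081], [0.07, -0.0, -0.17]]
15 tip 0.5369 0.0198 20 | [[0.0001, -0.0072, -0.0099], [0.07, -0.0, -0.17]]
20 tip 0.5382 0.0232 20 | [[0.0001, -0.0096, -0.0127], [0.07, -0.0, -0.17]]
```

step_arm:
  plan:
    - [[0,-0.0015,0],[0,0,0]]
    - [[0,-0.0024,-0.0022],[0,0,0]]
    - [[0,-0.0035,-0.0043],[0,0,0]]
    - [[0,-0.0047,-0.0062],[0,0,0]]
    - [[0,-0.0047,-0.0062],[0,0,0]]

```text
time_s: 5.25
eef_pos: [0.5297, -0.1209, 0.0156]
eef_rot: [-0.125, 0.713, -0.679, 0.118]
wrist_force: [-10.6, -4.2, 1.0]
opening: 0.503
```

Run:
```python
from h import *
from bench import viewer,telemetry
print(tip_now(telemetry.get_obs()))
im=viewer.camera("wrist");cv2.imwrite("pics/w5.png",im[:,:,::-1])
im=viewer.camera("scene");cv2.imwrite("pics/s5.png",cv2.resize(im[130:270,120:300,::-1],None,fx=4,fy=4,interpolation=cv2.INTER_CUBIC))
```

```text
{'s': np.float64(0.5347), 'l': np.float64(-0.1483), 'z': np.float64(0.0148), 'zb': np.float64(0.0074), 'a': np.float64(19.81), 'f': [np.float64(-10.8), np.float64(-3.7), np.float64(1.0)], 'tm': 5.25}
```

View pics/w5.png

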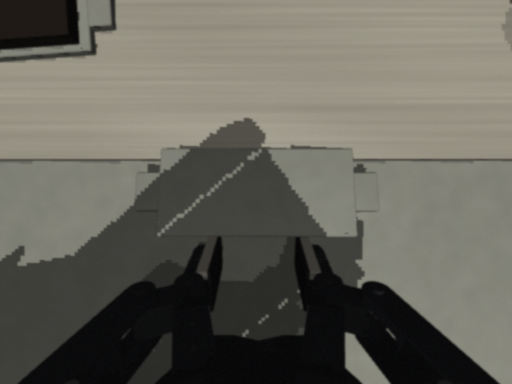

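View pics/s5.png

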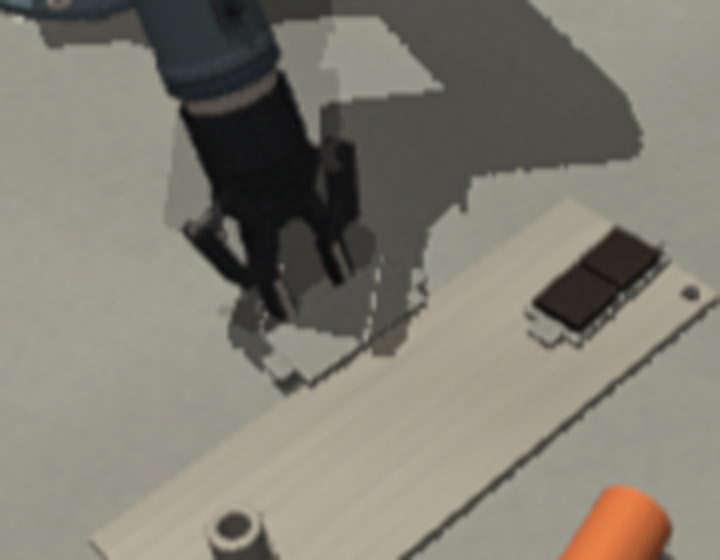

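Run:
```python
from h import *
plan([9,13,17,21,25,30],pre=1.5)
```

```text
{'s': np.float64(0.5346), 'l': np.float64(-0.1483), 'z': np.float64(0.0147), 'zb': np.float64(0.0072), 'a': np.float64(19.8), 'f': [np.float64(-9.9), np.float64(-2.8), np.float64(1.1)], 'tm': 5.35}
9 tip 0.536 0.0156 20 | [[0.0003, -0.0016, -0.0003], [0.2, 0.04, -0.19]]
13 tip 0.5368 0.0185 20 | [[0.0003, -0.0033, -0.0028], [0.2, 0.04, -0.19]]
17 tip 0.5377 0.0213 20 | [[0.0003, -0.0051, -0.0051], [0.2, 0.04, -0.19]]
21 tip 0.5389 0.0241 20 | [[0.0003, -0.0072, -0.0074], [0.2, 0.04, -0.19]]
25 tip 0.5404 0.0272 20 | [[0.0003, -0.0097, -0.0098], [0.2, 0.04, -0.19]]
30 tip 0.5427 0.031 20 | [[0.0003, -0.0131, -0.0125], [0.2, 0.04, -0.19]]
```

step_arm:
  plan:
    - [[0,-0.002,-0.0026],[0,0,0]]
    - [[0,-0.0038,-0.005],[0,0,0]]
    - [[0,-0.0058,-0.0073],[0,0,0]]
    - [[0,-0.0083,-0.0096],[0,0,0]]
    - [[0,-0.0083,-0.0096],[0,0,0]]

```text
time_s: 5.85
eef_pos: [0.5353, -0.1208, 0.0283]
eef_rot: [-0.126, 0.713, -0.679, 0.119]
wrist_force: [-5.9, 0.5, 2.6]
opening: 0.5
```

Run:
```python
from h import *
from bench import viewer,telemetry
plan([25,30,36,42,48],pre=1.2)
im=viewer.camera("wrist");cv2.imwrite("pics/w6.png",im[:,:,::-1])
im=viewer.camera("scene");cv2.imwrite("pics/s6.png",cv2.resize(im[130:270,120:300,::-1],None,fx=4,fy=4,interpolation=cv2.INTER_CUBIC))
```

```text
{'s': np.float64(0.5403), 'l': np.float64(-0.1485), 'z': np.float64(0.0275), 'zb': np.float64(0.02), 'a': np.float64(19.92), 'f': [np.float64(-5.9), np.float64(0.8), np.float64(2.6)], 'tm': 5.85}
25 tip 0.5401 0.0271 20 | [[0.0002, 0.0003, 0.0004], [0.08, 0.01, -0.18]]
30 tip 0.5424 0.0308 20 | [[0.0002, -0.0031, -0.0024], [0.08, 0.01, -0.18]]
36 tip 0.5455 0.035 17.0 | [[0.0001, -0.0077, -0.0058], [-2.92, 0.02, -0.18]]
42 tip 0.5491 0.0388 14.0 | [[0.0001, -0.0127, -0.0087], [-5.92, 0.02, -0.18]]
48 tip 0.5533 0.0424 11.0 | [[0.0001, -0.0181, -0.0112], [-8.92, 0.03, -0.18]]
```

View pics/w6.png

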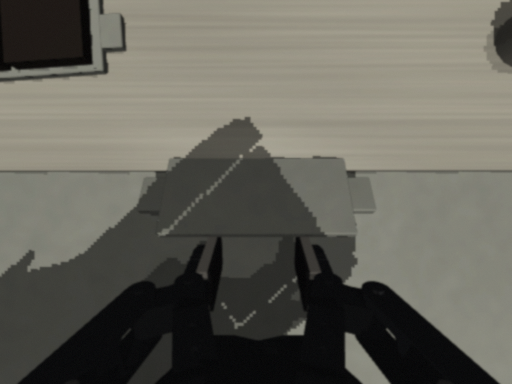

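View pics/s6.png

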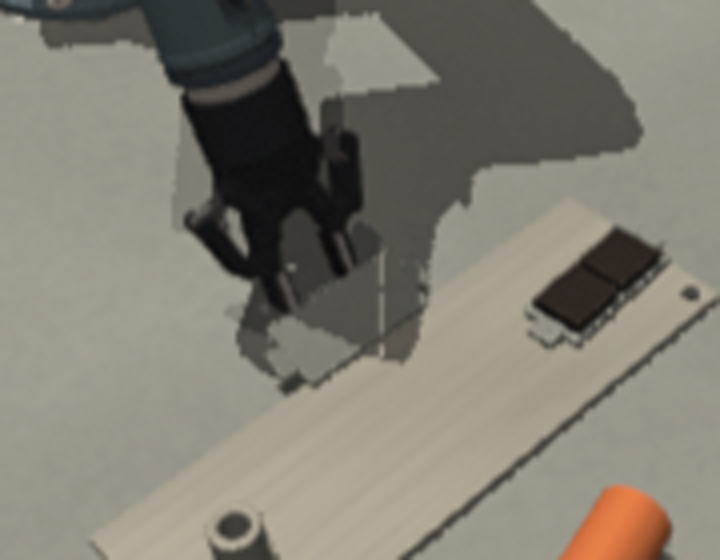

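step_arm:
  plan:
    - [[0,-0.0037,-0.0027],[0,0,0]]
    - [[0,-0.0084,-0.006],[-2.9,0,0]]
    - [[0,-0.0134,-0.0089],[-5.9,0,0]]
    - [[0,-0.0188,-0.0114],[-8.9,0,0]]
    - [[0,-0.0188,-0.0114],[-8.9,0,0]]

```text
time_s: 6.45
eef_pos: [0.5521, -0.121, 0.0472]
eef_rot: [-0.071, 0.721, -0.686, 0.068]
wrist_force: [-4.3, -2.3, 4.4]
opening: 0.502
```

Run:
```python
from h import *
from bench import viewer,telemetry
plan([48,54,60,66,72],pre=1.)
im=viewer.camera("wrist");cv2.imwrite("pics/w7.png",im[:,:,::-1])
im=viewer.camera("scene");cv2.imwrite("pics/s7.png",cv2.resize(im[130:270,120:300,::-1],None,fx=4,fy=4,interpolation=cv2.INTER_CUBIC))
```

```text
{'s': np.float64(0.5568), 'l': np.float64(-0.1495), 'z': np.float64(0.0446), 'zb': np.float64(0.0403), 'a': np.float64(11.25), 'f': [np.float64(-4.4), np.float64(-2.1), np.float64(4.4)], 'tm': 6.45}
48 tip 0.5531 0.0424 11.0 | [[-0.0009, 0.0041, 0.0014], [-0.25, -0.1, -0.11]]
54 tip 0.5578 0.0456 8.0 | [[-0.0009, -0.0015, -0.0014], [-3.25, -0.1, -0.11]]
60 tip 0.5633 0.0484 5.0 | [[-0.0009, -0.0076, -0.0036], [-6.25, -0.09, -0.11]]
66 tip 0.5696 0.0507 2.0 | [[-0.0009, -0.0146, -0.0052], [-9.25, -0.09, -0.11]]
72 tip 0.5752 0.0525 -1.0 | [[-0.0009, -0.0208, -0.0064], [-12.25, -0.09, -0.12]]
```

View pics/w7.png

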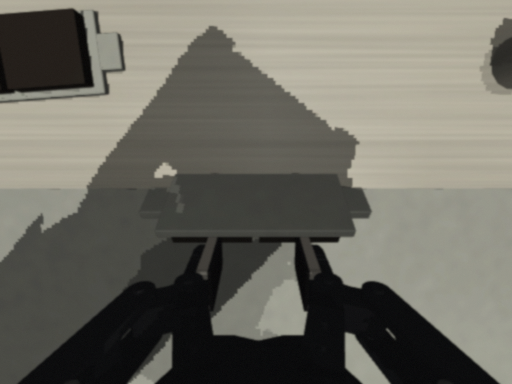

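View pics/s7.png

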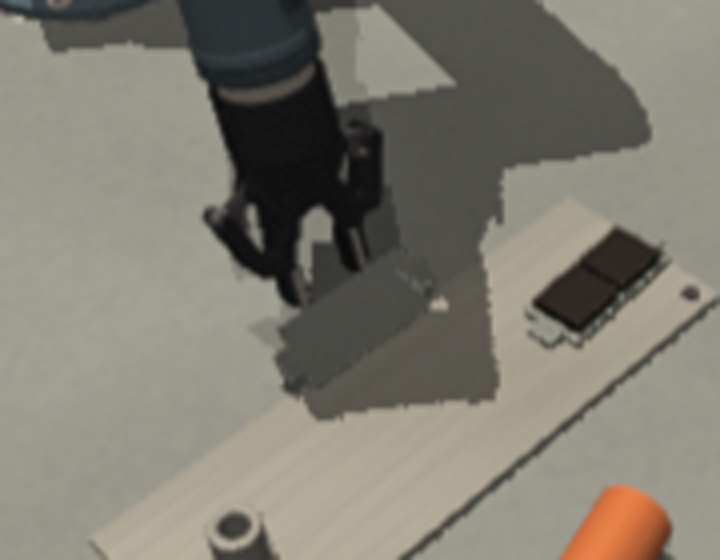

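step_arm:
  plan:
    - [[0,-0.002,-0.0017],[-3,0,0]]
    - [[0,-0.0078,-0.004],[-6,0,0]]
    - [[0,-0.0146,-0.0057],[-9,0,0]]
    - [[0,-0.0208,-0.0069],[-12,0,0]]
    - [[0,-0.0208,-0.0069],[-12,0,0]]

```text
time_s: 7.05
eef_pos: [0.5704, -0.1188, 0.0579]
eef_rot: [0.005, 0.724, -0.689, -0.006]
wrist_force: [-5.4, 3.3, 18.4]
opening: 0.503
```

Run:
```python
from h import *
from bench import viewer,telemetry
plan([72,78,84,90,96,102,108],pre=1.)
im=viewer.camera("wrist");cv2.imwrite("pics/w8.png",im[:,:,::-1])
im=viewer.camera("scene");cv2.imwrite("pics/s8.png",cv2.resize(im[130:270,120:300,::-1],None,fx=4,fy=4,interpolation=cv2.INTER_CUBIC))
```

```text
{'s': np.float64(0.5743), 'l': np.float64(-0.1483), 'z': np.float64(0.053), 'zb': np.float64(0.0533), 'a': np.float64(-0.81), 'f': [np.float64(-5.2), np.float64(3.6), np.float64(18.4)], 'tm': 7.05}
72 tip 0.5752 0.0525 -1.0 | [[0.0003, -0.0009, 0.0004], [-0.19, 0.11, -0.15]]
78 tip 0.5801 0.0538 -4.0 | [[0.0003, -0.006, -0.0016], [-3.19, 0.11, -0.15]]
84 tip 0.5851 0.0546 -7.0 | [[0.0002, -0.0113, -0.003], [-6.19, 0.11, -0.14]]
90 tip 0.5902 0.0549 -10.0 | [[0.0002, -0.0167, -0.0038], [-9.19, 0.12, -0.14]]
96 tip 0.5952 0.0552 -13.6 | [[0.0002, -0.0222, -0.0049], [-12.79, 0.12, -0.14]]
102 tip 0.6003 0.055 -17.2 | [[0.0002, -0.0277, -0.0053], [-16.39, 0.13, -0.13]]
108 tip 0.6053 0.0542 -20.8 | [[0.0002, -0.0333, -0.0052], [-19.99, 0.13, -0.13]]
```

View pics/w8.png

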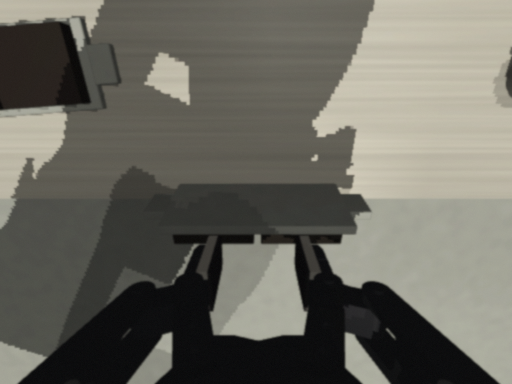

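View pics/s8.png

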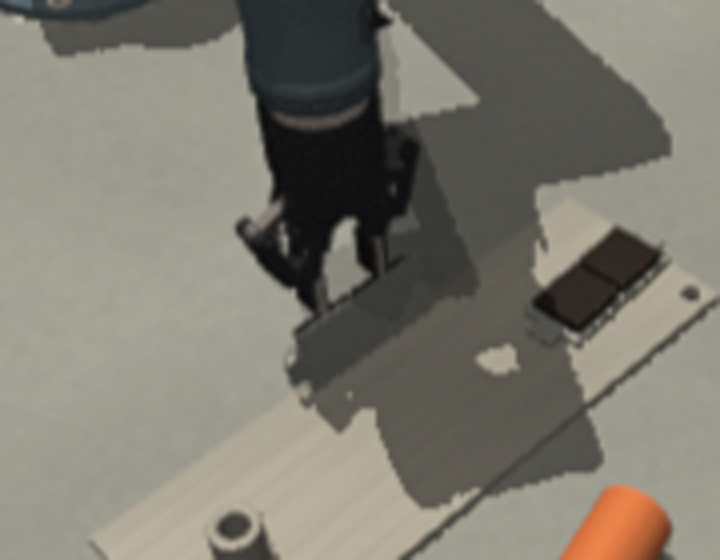

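step_arm:
  plan:
    - [[0,-0.001,-0.0014],[-0.5,0,0]]
    - [[0,-0.006,-0.003],[-3,0,0]]
    - [[0,-0.0113,-0.0043],[-6,0,0]]
    - [[0,-0.014,-0.0047],[-8,0,0]]
    - [[0,-0.014,-0.0047],[-8,0,0]]

```text
time_s: 7.65
eef_pos: [0.5841, -0.1182, 0.0619]
eef_rot: [0.055, 0.722, -0.687, -0.054]
wrist_force: [-2.3, 3.6, 13.3]
opening: 0.499
```

Run:
```python
from h import *
from bench import viewer,telemetry
plan([84,87,90,96,102,108],pre=1.)
im=viewer.camera("wrist");cv2.imwrite("pics/w9.png",im[:,:,::-1])
im=viewer.camera("scene");cv2.imwrite("pics/s9.png",cv2.resize(im[130:270,120:300,::-1],None,fx=4,fy=4,interpolation=cv2.INTER_CUBIC))
```

```text
{'s': np.float64(0.5873), 'l': np.float64(-0.1484), 'z': np.float64(0.0554), 'zb': np.float64(0.0588), 'a': np.float64(-8.79), 'f': [np.float64(-2.1), np.float64(3.8), np.float64(13.3)], 'tm': 7.65}
84 tip 0.5851 0.0546 -7.0 | [[0.0002, 0.0022, 0.0015], [1.79, 0.15, -0.14]]
87 tip 0.5876 0.0548 -8.5 | [[0.0002, -0.0004, 0.0006], [0.29, 0.15, -0.14]]
90 tip 0.5902 0.0549 -10.0 | [[0.0002, -0.003, -0.0001], [-1.21, 0.15, -0.13]]
96 tip 0.5952 0.0552 -13.6 | [[0.0002, -0.0083, -0.0019], [-4.81, 0.15, -0.13]]
102 tip 0.6003 0.055 -17.2 | [[0.0002, -0.0137, -0.0031], [-8.41, 0.16, -0.12]]
108 tip 0.6053 0.0542 -20.8 | [[0.0002, -0.0192, -0.0038], [-12.01, 0.16, -0.12]]
```

View pics/w9.png

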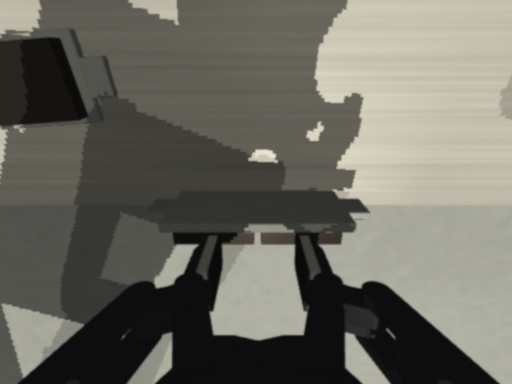

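View pics/s9.png

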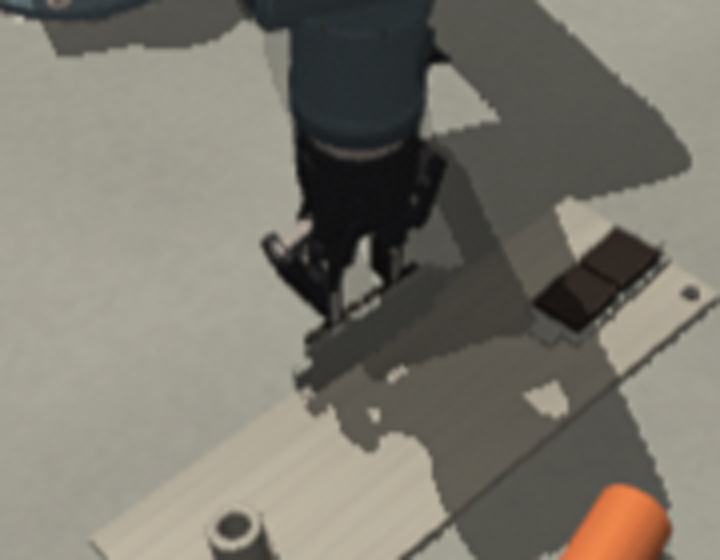

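step_arm:
  plan:
    - [[0,0,-0.001],[0,0,0]]
    - [[0,-0.003,-0.0013],[-1.2,0,0]]
    - [[0,-0.0083,-0.003],[-4.5,0,0]]
    - [[0,-0.0083,-0.003],[-4.5,0,0]]

```text
time_s: 8.15
eef_pos: [0.5927, -0.1183, 0.0624]
eef_rot: [0.084, 0.719, -0.685, -0.081]
wrist_force: [-1.1, 1.6, 9.5]
opening: 0.499
```

Run:
```python
from h import *
from bench import viewer,telemetry
plan([84,90,96,102,108,114],pre=1.)
im=viewer.camera("wrist");cv2.imwrite("pics/w10.png",im[:,:,::-1])
im=viewer.camera("scene");cv2.imwrite("pics/s10.png",cv2.resize(im[130:270,120:300,::-1],None,fx=4,fy=4,interpolation=cv2.INTER_CUBIC))
```

```text
{'s': np.float64(0.5954), 'l': np.float64(-0.149), 'z': np.float64(0.0552), 'zb': np.float64(0.0603), 'a': np.float64(-13.36), 'f': [np.float64(-1.1), np.float64(1.7), np.float64(9.5)], 'tm': 8.15}
84 tip 0.5851 0.0546 -7.0 | [[-0.0003, 0.0103, 0.0042], [6.36, 0.09, -0.14]]
90 tip 0.5902 0.0549 -10.0 | [[-0.0004, 0.0053, 0.0022], [3.36, 0.09, -0.14]]
96 tip 0.5952 0.0552 -13.6 | [[-0.0004, 0.0001, 0.0], [-0.24, 0.1, -0.14]]
102 tip 0.6003 0.055 -17.2 | [[-0.0004, -0.0052, -0.0016], [-3.84, 0.1, -0.14]]
108 tip 0.6053 0.0542 -20.8 | [[-0.0004, -0.0106, -0.0027], [-7.44, 0.11, -0.13]]
114 tip 0.6102 0.053 -24.4 | [[-0.0004, -0.0161, -0.0032], [-11.04, 0.11, -0.13]]
```

View pics/w10.png

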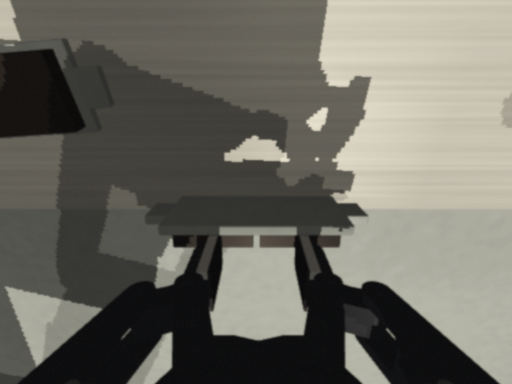

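View pics/s10.png

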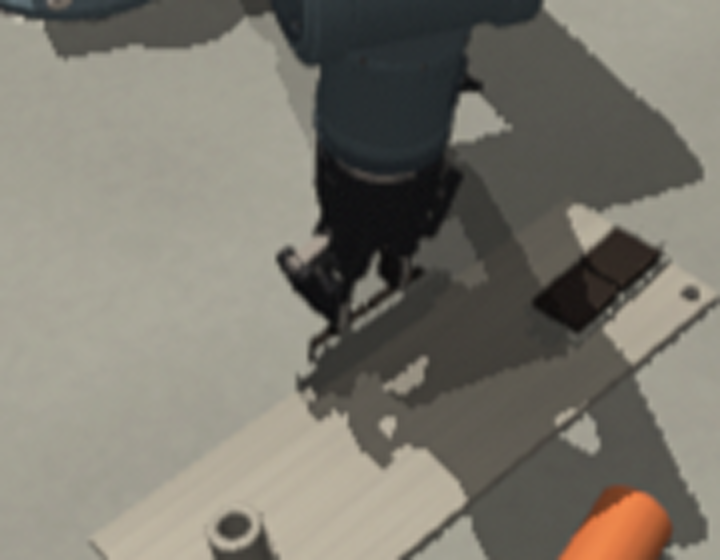

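step_arm:
  plan:
    - [[0,-0.0025,-0.0013],[-2,0,0]]
    - [[0,-0.005,-0.0023],[-4,0,0]]
    - [[0,-0.0078,-0.0032],[-6,0,0]]
    - [[0,-0.0104,-0.0039],[-8,0,0]]
    - [[0,-0.0104,-0.0039],[-8,0,0]]

```text
time_s: 8.75
eef_pos: [0.6027, -0.1177, 0.0627]
eef_rot: [0.134, 0.712, -0.677, -0.129]
wrist_force: [-0.2, -0.3, 2.1]
opening: 0.5
```

Run:
```python
from h import *
from bench import viewer,telemetry
plan([102,108,114,120],pre=1.)
im=viewer.camera("wrist");cv2.imwrite("pics/w11.png",im[:,:,::-1])
im=viewer.camera("scene");cv2.imwrite("pics/s11.png",cv2.resize(im[130:270,120:300,::-1],None,fx=4,fy=4,interpolation=cv2.INTER_CUBIC))
```

```text
{'s': np.float64(0.6043), 'l': np.float64(-0.1488), 'z': np.float64(0.0542), 'zb': np.float64(0.0622), 'a': np.float64(-21.4), 'f': [np.float64(-0.3), np.float64(-0.3), np.float64(2.1)], 'tm': 8.75}
102 tip 0.6003 0.055 -17.2 | [[-0.0002, 0.0043, 0.0015], [4.2, 0.15, -0.12]]
108 tip 0.6053 0.0542 -20.8 | [[-0.0002, -0.0009, -0.0003], [0.6, 0.15, -0.12]]
114 tip 0.6102 0.053 -24.4 | [[-0.0003, -0.0063, -0.0016], [-3.0, 0.15, -0.11]]
120 tip 0.615 0.0512 -28.0 | [[-0.0003, -0.0117, -0.0023], [-6.6, 0.16, -0.11]]
```

View pics/w11.png

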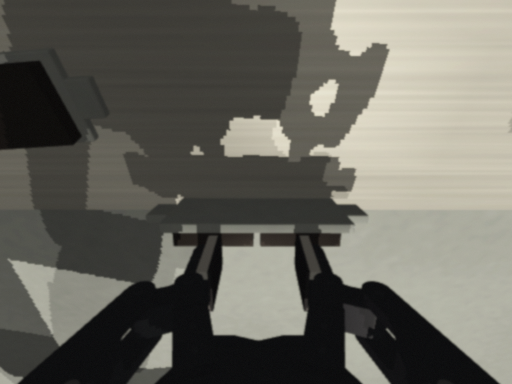

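View pics/s11.png

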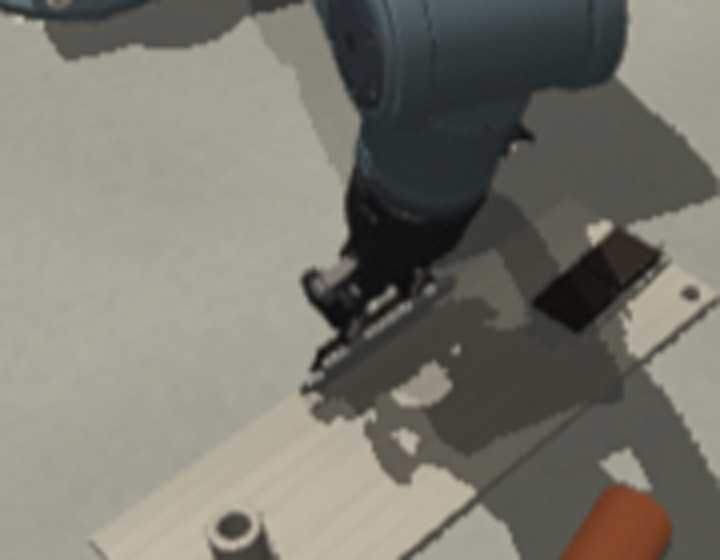

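step_arm:
  plan:
    - [[0,-0.0047,-0.0018],[-1,0,0]]
    - [[0,-0.0093,-0.0036],[-2,0,0]]
    - [[0,-0.014,-0.0054],[-2,0,0]]
    - [[0,-0.0187,-0.0072],[-2,0,0]]

```text
time_s: 9.25
eef_pos: [0.6225, -0.1167, 0.0635]
eef_rot: [0.146, 0.709, -0.675, -0.14]
wrist_force: [0.7, -0.3, -0.1]
opening: 0.503
```

Run:
```python
from h import *
from bench import viewer,telemetry
plan([120],pre=1.)
im=viewer.camera("wrist");cv2.imwrite("pics/w12.png",im[:,:,::-1])
im=viewer.camera("scene");cv2.imwrite("pics/s12.png",cv2.resize(im[130:270,120:300,::-1],None,fx=4,fy=4,interpolation=cv2.INTER_CUBIC))
```

```text
{'s': np.float64(0.6238), 'l': np.float64(-0.149), 'z': np.float64(0.0547), 'zb': np.float64(0.0634), 'a': np.float64(-23.38), 'f': [np.float64(0.7), np.float64(-0.3), np.float64(-0.1)], 'tm': 9.25}
120 tip 0.615 0.0512 -28.0 | [[-0.0003, 0.0063, 0.0059], [-4.62, 0.14, -0.15]]
```

View pics/w12.png

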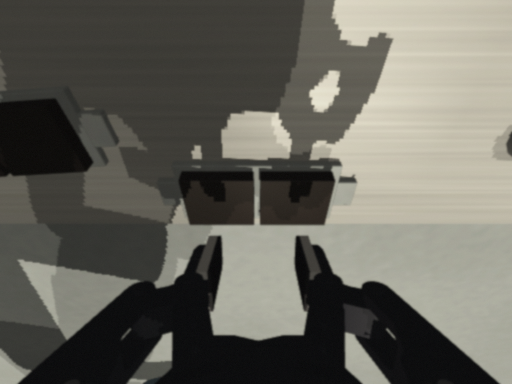

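View pics/s12.png

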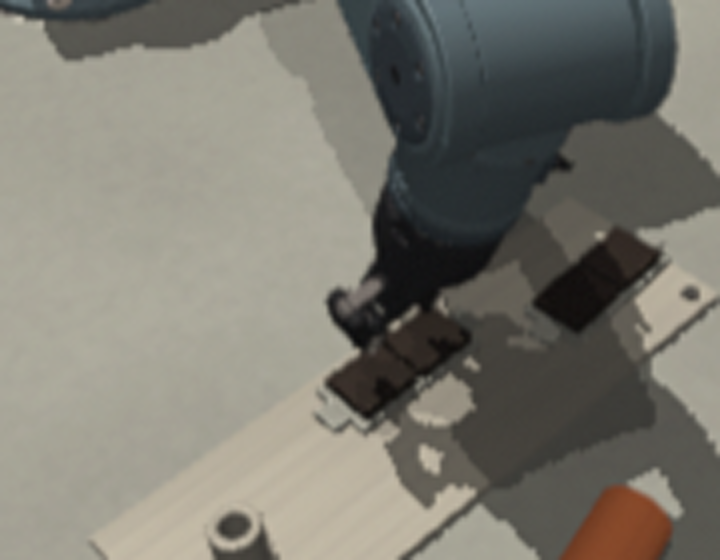

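step_arm:
  plan:
    - [[0,0.018,-0.037],[0,0,0]]
    - [[0,0.05,-0.08],[5,0,0]]
    - [[0,0.1,-0.11],[10,0,0]]
    - [[0,0.13,-0.12],[15,0,0]]
    - [[0,0.13,-0.12],[20,0,0]]

```text
time_s: 9.85
eef_pos: [0.5511, -0.1212, 0.2314]
eef_rot: [0.019, 0.724, -0.69, -0.015]
wrist_force: [1.4, 0.4, -0.4]
opening: 0.504
```

Run:
```python
from h import *
from bench import viewer,telemetry
print(tip_now(telemetry.get_obs()))
import pickle
c=viewer.get_calibration("wrist");pickle.dump(c,open("w13.pkl","wb"))
im=viewer.camera("wrist");cv2.imwrite("pics/w13.png",im[:,:,::-1])
im=viewer.camera("scene");cv2.imwrite("pics/s13.png",cv2.resize(im[130:270,120:300,::-1],None,fx=4,fy=4,interpolation=cv2.INTER_CUBIC))
im=viewer.camera("top");cv2.imwrite("pics/t13.png",cv2.resize(im[150:270,200:400,::-1],None,fx=4,fy=4,interpolation=cv2.INTER_CUBIC))
```

```text
{'s': np.float64(0.5548), 'l': np.float64(-0.1497), 'z': np.float64(0.226), 'zb': np.float64(0.2271), 'a': np.float64(-2.76), 'f': [np.float64(1.4), np.float64(0.3), np.float64(-0.4)], 'tm': 9.85}
```

View pics/w13.png

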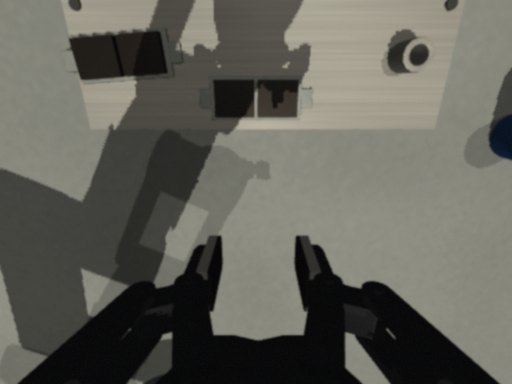

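View pics/s13.png

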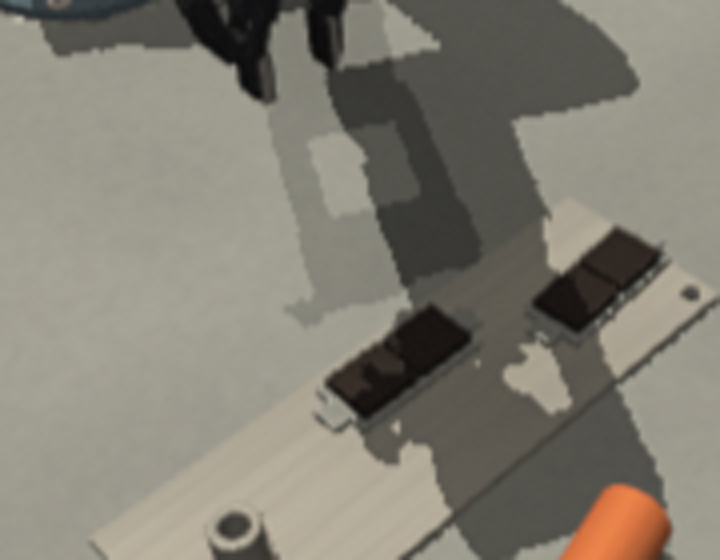

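View pics/t13.png

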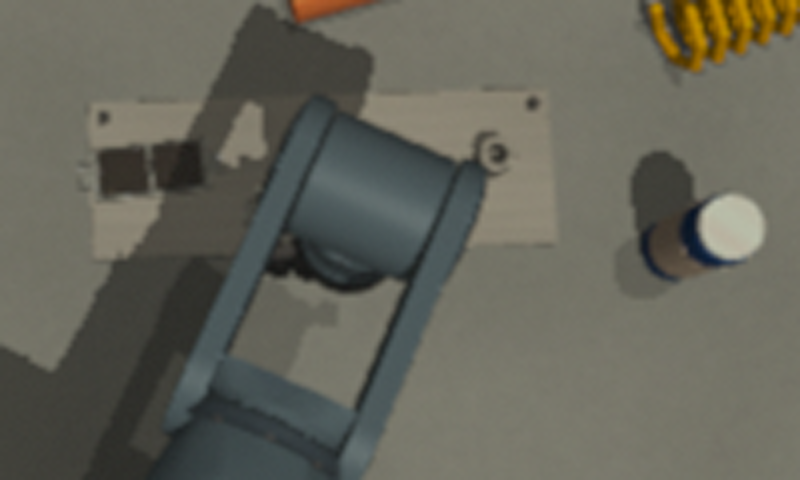

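step_arm:
  plan:
    - [[0,0.03,-0.02],[0,0,0]]
    - [[0,0.03,-0.02],[0,0,0]]
    - [[0,0.03,-0.02],[0,0,0]]
    - [[0,0.03,-0.02],[0,0,0]]
    - [[0,0.03,-0.02],[0,0,0]]

```text
time_s: 10.5
eef_pos: [0.5226, -0.1216, 0.246]
eef_rot: [0.022, 0.724, -0.689, -0.022]
wrist_force: [0.3, -0.7, 0.1]
opening: 0.499
```

Run:
```python
from h import *
from bench import viewer,telemetry,ticket,nets
import pickle
c=pickle.load(open("w13.pkl","rb"))
P=np.array([px2w(c,p,.014) for p in [(211,80),(300,80),(300,118),(212,118)]]); print("pad s,l",np.c_[P@F_,P@N_].round(4))
E=np.array([px2w(c,p,.008) for p in [(92,129),(435,129)]]); print("edge s",E@F_)
c=viewer.get_calibration("scene");im=viewer.camera("scene");cv2.imwrite("pics/s14.png",im[:,:,::-1])
for t in ["pad","done_pad","socket","can","wrench"]:print(t,[(round(d['score'],2),[round(x) for x in d['extent']]) for d in nets.boxes_of(t,"scene")[:2]])
o=telemetry.get_obs();print(o['time_s'],o['wrist_force'],np.abs(o['dq']).max())
```

```text
pad s,l [[ 0.6376 -0.0955]
 [ 0.6373 -0.2004]
 [ 0.5936 -0.2028]
 [ 0.594  -0.0938]]
edge s [0.58025259 0.57849851]
pad [(0.45, [318, 124, 359, 140])]
done_pad [(0.66, [252, 189, 286, 216]), (0.22, [143, 177, 301, 306])]
socket [(0.48, [172, 259, 190, 277])]
can [(0.58, [60, 230, 114, 301])]
wrench [(0.64, [314, 124, 363, 140])]
10.8 [-0.19864546 -0.30006731  0.3482056 ] 0.004929613854502115
```

View pics/s14.png

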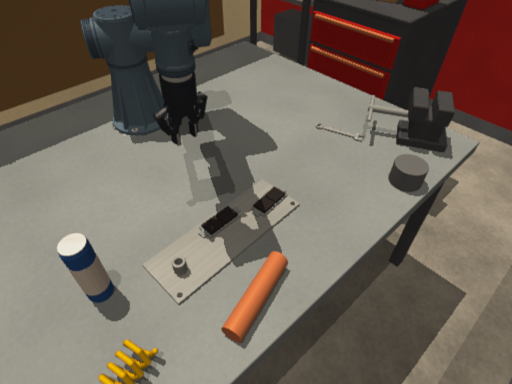

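The pad lies on the plate with its lining up, its near side about 14 mm inside the front edge. The bystanders are where they were and the arm is clear, so I'm handing in.

```bash
python3 -c "
from bench import ticket; print(ticket.hand_in())"
```

```text
the job is handed in; nothing more can be done
None
```

The brake pad has been flipped and now lies lining-up on the steel plate. I pushed it square against the front edge with the half-open fingertips, hooked them under its near overhang, tipped it up and pushed it over. I then drew the arm back clear and handed in at about 10.8 s.

- **Pad position:** the last wrist-camera measurement puts its near side about 14 mm inside the plate's front edge. It looks flat and parallel to the edge.
- **Bystanders:** the second pad, socket and can are within about 3 pixels of their first detections in the scene camera. The wrench is visible lying on the bench but was only compared by eye.
- **Forces:** the largest wrist force I read was about 19 N. That was when the tips pressed down on the pad's side at about 70°. It reads about 0 now, with the arm still.
- **Checks that disagreed:** in the final image the "pad" detector reported the wrench (score 0.45). I confirmed the pad from the pictures instead. Its measured depth of 44 mm is short of the 50 mm backing, because the thin backing rim is hard to see in shadow.

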